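Unlock and open the hardware case with the safety bolt on its latch

ROBOT

A 6-joint arm with a two-finger parallel gripper is mounted at the origin on the work surface; the furniture and walls round the work are solid. World frame = base frame: x ahead of the robot, y to its left, z up, the work surface at z = 0. Lengths are in m, angles in rad, forces in N, time in s.
With the tool pointing down it reaches from about 0.4 to 0.825 m from the base axis. Payload 7 kg.
Tool frame: the origin (TCP) lies on the centre line of the jaws, within the pads' length; the fingertips stand tip_reach ahead of it and the grasp point (between the pads) is the TCP (tip_reach is the distance from the TCP to the fingertips, in m); z points along the fingers, y is the line along which they close (so a half turn about z gives the same grasp; the last joint's range is limited). The gripper opens to 88 mm and grips with 3 to 60 N. Pads are 19 mm wide; open, the fingers measure 130 mm over their backs; the gripper's body (78 mm by 193 mm) begins 47 mm behind the grasp point.
Start: joints at [1.391, 0.359, 0.012, 0, -1.224, -0.288], TCP at [0.304, 0.602, 0.246] pointing down, gripper open.
Joint ranges: [-3.07, 3.07], [-1.43, 2.12], [-1.02, 1.25], [-3.03, 1.67], [-3.05, -0], [-3.03, 3.03]. Speed limits (rad/s): [2.39, 2.39, 3.01, 3.14, 3.14, 3.14].

INTERFACE

Orientations are given as [roll, pitch, yaw] about the fixed x, y, z axes, in that order (R = Rz(yaw) Ry(pitch) Rx(roll)).
In Python, from station import get_state, grab_frame, calibration, job_done, find_in, mark_of, tip_reach gives the robot as it stands.
- The arm moves only by the shell command python3 -m handwheel 'ROWS' [OPENING] [FORCE]. ROWS is JSON, a list of rows, each an object with "delta_pos": the shift along the world's x, y, z in units of 30 mm (1.0 is 30 mm), a list of three; "dr": the turn, a rotation vector about the world's x, y, z in degrees, a list of three. In form: [{"delta_pos": [tx, ty, tz], "dr": [rx, ry, rz]}, ...]. A call has 1 to 10 rows; each row shifts and turns the commanded pose from where the row before left it; what a row does not reach is not made up. A row lasts 1/10 s, in which the tool goes at most 50 mm and 8.59 degrees, less where a joint would pass 70% of its speed; a pose out of reach is approached as far as the arm can. A call is refused whole if a number of a shift passes 1 or a number of a turn 8.59, either way. A call with a gripper value outside its range is refused whole. OPENING is the closure, from -1 (fully open) to 1 (shut), set as the call begins (- or left out, the last holds). The fingers move at their own pace and stop on an object; FORCE is the grip in N (left out, the last holds). Time passes only in rows, so rows that do not move let the fingers close. It gives the time, the measured TCP pose, the force, the opening and the grip force at its end, in the units of the state.
- get_state(): the state, without advancing time (a new reading comes with each control period).
- grab_frame(name): name is "side" or "top" or "wrist"; returns the picture (400x640x3 uint8, red, green, blue); there is no depth.
- calibration(name): a dict with "fx", "fy", "cx", "cy" (pixels), "extrinsics" (4x4, takes a point from world to camera coordinates). Camera axes: x right, y down, z forward; pixel columns grow to the right and rows downward; lengths in m; the calibration is good to about 2 mm. A picture is of the moment at which its call begins: read the wrist's pose just before it. calibration takes no time and is no camera call; for the wrist camera it gives the pose at the moment of the call.
- job_done(): hands the job in; it is judged then, once.
Trained networks look in the newest picture that a camera, given by its name, has taken for a name from the list of things; names that differ only in an ending like _2 or _b are one class to them, and where a whole thing is asked for, a point or a joint stands for the part that bears it (a point fixed in the world has none). Each returns a list of dicts, best first, with "conf" (0 to 1); they miss things now and then, are a little off and sometimes report something else, mostly with a low value. They report only what shows in the picture. A call takes as long as a camera call.
- find_in(camera, query): "location" ([column, row] in pixels, amid what is visible of it).
- mark_of(camera, query): "location" ([column, row] in pixels: a listed point, or the origin of a listed thing).
The state is a dict: "t": time; "q": joint angles; "qd": joint speeds; "joint_efforts": joint torques, N m; "eef_pos": TCP position; "ee_rot": TCP orientation; "force": force on the tool from outside, world axes, zero at the start; "moment": the same for the moment, N m; "width": finger opening in m; "gripper_force": force on a finger pad.
Only numpy, scipy, OpenCV 4.12 (cv2) and the standard library are available. Lean on these libraries where they do the work, as an engineer would, in place of code of your own. Each camera call takes 0.05 s, during which the arm holds its last target. There are 200 camera calls.

TASK

Open the small black aluminium-edged case: slide the safety bolt fully clear of the latch, swing the latch up, and raise the lid until it stands upright and stays there. The metalwork is light, so be gentle: do not jam the bolt hard against its stop or strain the latch against the bolt. Leave the chisel and the wooden handle where they lie.

Things in the scene. Friction and masses are not known exactly. Their poses are not given: they have to be found in the camera images.
- case: Black case with aluminium edges, 160 (x) x 220 (y) x 94 mm high, fixed to the bench. Origin: centre of its underside; its own -x side is the front (towards the robot), +y its left seen from the robot. Front wall at x -80; lid above z 45. Hinge axes run along y.
- latch_mid (a point): Middle of the front (case x -111, y 0, z 34 mm): centre of the latch's thumb piece IF the latch set sat in the middle. The set (latch and bolt together) is fitted up to 20 mm to either side (along y), not measured: look or feel. Thumb piece: 16 mm wide (y), 10 high, reaching x -96 to -126; pinch it from above across y. Latch arm above it 14 wide.
- latch (a joint): 0 = down and shut, 1.7 rad = swung fully up against its stop. Hinge along y at case x -94, z 84 mm: the thumb piece swings out and up. Stiff: about 3 N at the thumb piece, stays where left. While down its hook (under a keeper on the case) holds the lid; it swings only once the bolt's tip is out of its side. Do not pull it over 8 N while the bolt holds it.
- bolt_mid (a point): Where the finger knob of the safety bolt (10 mm wide in y, x -90 to -120, z 47 to 65 mm) would be (case y 58) with the set in the middle and the bolt shut; it shifts with the set. Starts 0 to 3 mm drawn. Slides to +y, away from the latch, against 2.5 N; frees the latch only near its solid stop, 12.5 to 13.5 mm from shut; stays where left. Latch to knob: 45 mm clear. Never press it on the stop with over 15 N.
- lid_hinge (a point): Lid's hinge axis (along y) at the rear: case x 83.5, y 0, z 45 mm. The lid's front wall is 165 mm ahead of it. With the latch at its upper stop the lid can be raised in the same grasp by the thumb piece, which then goes up and over about this axis.
- lid (a joint): 0 = shut, 1.57 rad = upright, 1.8 rad = stop. Its stiff hinge holds it at any angle; raising it takes about 8 N at the front edge.
- handle_blank: Bare turned wooden handle, 135 mm long, 26 mm thick, lying on the bench in front of the case, not part of the job: leave it.
- chisel: Chisel with a wooden handle, 215 mm long, 29 mm thick, lying on the bench beside the case, not part of the job: leave it.

How it is judged:
On the way:
1. the latch is swung up (value of joint latch above 1 rad), for 0.1 s.
At the end, for the whole second after the job is handed in: The lid stands upright (opened by at least 1.35 rad) and is still, with nothing holding it (value of joint lid above 1.35 rad and velocity of joint lid between -0.05 and 0.05 rad/s); the robot touches nothing.
It fails at once if the safety bolt is jammed against its stop, or the latch strained against the bolt, with more than 15 N at the bolt (contact force between safety_bolt and latch_plate above 15 N).
It fails at once if the chisel or the wooden handle is shifted by more than 20 mm (distance of any of chisel, handle_blank from where it was at the start of the episode above 0.02 m).
It also fails if it takes over 72 s, if anything falls off the work surface, if the arm or the gripper's body presses on something with over 40 N, if the wrist force passes 120 N, or if a joint passes its speed limit or range.

## Working session

There is one attempt and no reset: what is moved stays moved. The work goes in short steps, Python scripts to look and compute and a shell command to move; the robot and the scene stay as the last step left them, time stands still between calls to the robot, and variables do not carry over. Pictures are saved under pics/ and viewed, at most 10 in all, crops included, and the job is handed in when it is done.

```bash
mkdir -p pics
cat > h.py <<'E'
import numpy as np, cv2
from station import *
def snap(n,f):
    im=grab_frame(n); cv2.imwrite('pics/'+f,im[:,:,::-1]); return im
def ray(cam,uv):
    c=calibration(cam);E=np.array(c["extrinsics"]);R=E[:3,:3];t=E[:3,3]
    d=R.T@np.array([(uv[0]-c["cx"])/c["fx"],(uv[1]-c["cy"])/c["fy"],1]);return -R.T@t,d
def onz(cam,uv,z):
    o,d=ray(cam,uv);return o+d*(z-o[2])/d[2]
def proj(cam,p):
    c=calibration(cam);E=np.array(c["extrinsics"]);q=E[:3,:3]@np.array(p)+E[:3,3]
    return np.array([c["fx"]*q[0]/q[2]+c["cx"],c["fy"]*q[1]/q[2]+c["cy"]])
E
python3 - <<'E'
from h import *
np.set_printoptions(precision=3,suppress=True)
s=get_state();print(s["t"],s["eef_pos"],s["ee_rot"],s["width"],tip_reach if not callable(tip_reach) else tip_reach())
zs=dict(case=0,latch_mid=.034,bolt_mid=.056,lid_hinge=.045,handle_blank=.013,chisel=.0145)
for cam in("top","side"):
    snap(cam,cam+'0.png'); print(cam,ray(cam,(320,200)))
    for q,z in zs.items():
        for r in mark_of(cam,q)[:2]: print(q,r["conf"],r["location"],onz(cam,r["location"],z))
E
```

```text
0.0 [0.304 0.602 0.245] [ 3.14  -0.    -0.468] 0.0874702436278797 0.019
top (array([ 0.385, -0.177,  0.981]), array([ 0.148, -0.   , -0.989]))
case 0.83 [336.9, 184.3] [ 0.568 -0.216  0.   ]
case 0.33 [331.3, 236.1] [ 0.45  -0.202  0.   ]
latch_mid 0.84 [332.6, 234.7] [ 0.451 -0.204  0.034]
latch_mid 0.69 [308.2, 231.1] [ 0.459 -0.151  0.034]
bolt_mid 0.96 [307.4, 228.2] [ 0.463 -0.15   0.056]
handle_blank 0.87 [383.8, 284.1] [ 0.345 -0.314  0.013]
chisel 0.68 [264.8, 162.0] [ 0.617 -0.053  0.014]
side (array([0.261, 0.54 , 0.565]), array([ 0.261, -0.796, -0.545]))
case 0.9 [295.0, 212.2] [ 0.569 -0.223  0.   ]
latch_mid 0.67 [346.0, 210.6] [ 0.453 -0.214  0.034]
bolt_mid 0.93 [335.8, 220.6] [ 0.455 -0.145  0.056]
handle_blank 0.63 [407.4, 210.4] [ 0.337 -0.284  0.013]
chisel 0.8 [237.5, 255.6] [ 0.612 -0.039  0.014]
```

Run:
```python
import cv2
a=cv2.imread('pics/top0.png')[110:310,210:440];b=cv2.imread('pics/side0.png')[110:310,210:440]
cv2.imwrite('pics/c0.png',cv2.resize(cv2.vconcat([a,b]),None,fx=1.5,fy=1.5) if 0 else cv2.resize(cv2.hconcat([a,b]),(800,348),interpolation=cv2.INTER_CUBIC))
```

```text
(no output)
```

View pics/c0.png

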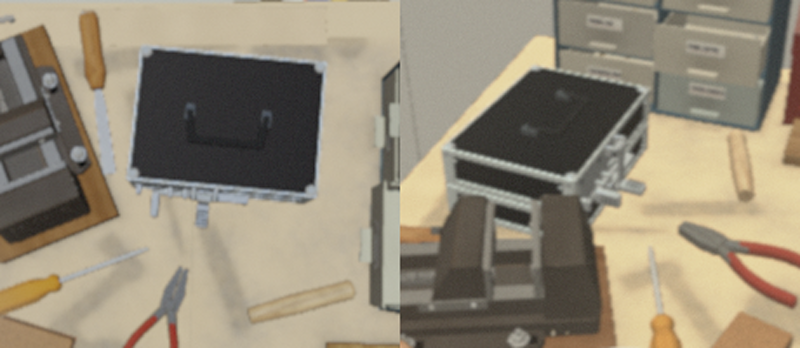

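The top view (left) shows the case with a slight yaw, the thumb piece at about pixel (326,233) and the bolt knob at about (299,228). The chisel lies behind-left, the vise is left of the case, and the wooden handle is right-front. Next I'll fit the case pose from its lid corners and measure the set offset.

Run:
```python
from h import *
from scipy.optimize import least_squares
np.set_printoptions(precision=4,suppress=True)
px=np.array([[143,48],[325,63],[132,184],[316,197]])/1.739+[210,110]
w=np.array([onz("top",p,.094)[:2] for p in px]);print(w)
m=np.array([[.08,.11],[.08,-.11],[-.08,.11],[-.08,-.11]])
R=lambda a:np.array([[np.cos(a),-np.sin(a)],[np.sin(a),np.cos(a)]])
r=least_squares(lambda v:(m@R(v[2]).T+v[:2]-w).ravel(),[.57,-.21,0]);print(r.x,r.fun)
grab_frame("top"); grab_frame("side")
for cam in("top","side"):
  for f in(find_in,mark_of):
    for q,z in(("latch",.034),("latch_mid",.034),("bolt_mid",.056)):
        for d in f(cam,q)[:2]:
            p=onz(cam,d["location"],z);print(cam,f.__name__,q,round(d["conf"],2),np.array(d["location"]),p[:2],"case",(p[:2]-r.x[:2])@R(r.x[2]))
# what's around: tall vise pixel check
print(onz("top",(268,166),.094),onz("top",(270,250),0.0))
```

```text
[[ 0.6495 -0.1199]
 [ 0.6298 -0.3373]
 [ 0.4856 -0.1077]
 [ 0.4693 -0.322 ]]
[ 0.5585 -0.2217 -0.0836] [-0.002   0.0011 -0.0007 -0.0007  0.0024  0.0023  0.0003 -0.0027]
top call latch 0.66 [327.8 229.7] [ 0.4618 -0.1936] case [-0.0987  0.0199]
top call latch 0.55 [383.1 285.6] [ 0.3428 -0.3097] case [-0.2076 -0.1057]
top call latch_mid 0.72 [335.5 184.3] [ 0.5612 -0.2112] case [0.0018 0.0107]
top call bolt_mid 0.58 [340.1 184.5] [ 0.5567 -0.2202] case [-0.002   0.0013]Traceback (most recent call last):
  File "<stdin>", line 13, in <module>
ValueError: it knows: bolt_mid, case, chisel, handle_blank, latch_mid, lid_hinge
```

```bash
R='a'; python3 -m handwheel '[{"delta_pos":[0.4,-1,0],"dr":[0,0,-2.6]},{"delta_pos":[0.4,-1,0],"dr":[0,0,-2.6]},{"delta_pos":[0.4,-1,0],"dr":[0,0,-2.6]},{"delta_pos":[0.4,-1,0],"dr":[0,0,-2.6]},{"delta_pos":[0.4,-1,0],"dr":[0,0,-2.6]},{"delta_pos":[0.4,-1,0],"dr":[0,0,-2.6]},{"delta_pos":[0.4,-1,0],"dr":[0,0,-2.6]},{"delta_pos":[0.4,-1,0],"dr":[0,0,-2.6]},{"delta_pos":[0.4,-1,0],"dr":[0,0,-2.6]},{"delta_pos":[0.4,-1,0],"dr":[0,0,-2.6]}]' && python3 -m handwheel '[{"delta_pos":[0,-1,0],"dr":[0,0,-2.6]},{"delta_pos":[0,-1,0],"dr":[0,0,-2.6]},{"delta_pos":[0,-1,0],"dr":[0,0,-2.6]},{"delta_pos":[0,-1,0],"dr":[0,0,-2.6]},{"delta_pos":[0,-1,0],"dr":[0,0,-2.6]},{"delta_pos":[0,-1,0],"dr":[0,0,-2.6]},{"delta_pos":[0,-1,0],"dr":[0,0,-2.6]},{"delta_pos":[0,-1,0],"dr":[0,0,-2.6]},{"delta_pos":[0,-1,0],"dr":[0,0,-2.6]},{"delta_pos":[0,-1,0],"dr":[0,0,-2.6]}]' && python3 -m handwheel '[{"delta_pos":[0,-1,0],"dr":[0,0,-2.6]},{"delta_pos":[0,-1,0],"dr":[0,0,-2.6]},{"delta_pos":[0,-1,0],"dr":[0,0,-2.6]},{"delta_pos":[0,-1,0],"dr":[0,0,-2.6]},{"delta_pos":[0,-1,0],"dr":[0,0,-2.6]},{"delta_pos":[0,-1,0],"dr":[0,0,-2.6]},{"delta_pos":[0,0,0],"dr":[0,0,0]}]' 1
cat >> h.py <<'E'
C0=np.array([.5585,-.2217]);YAW=-.0836
Rm=np.array([[np.cos(YAW),-np.sin(YAW)],[np.sin(YAW),np.cos(YAW)]])
def c2w(p): return np.r_[Rm@np.array(p[:2])+C0,p[2]]
def w2c(p): return np.r_[(np.array(p[:2])-C0)@Rm,p[2]]
E
python3 - <<'E'
from h import *
np.set_printoptions(precision=4,suppress=True)
s=get_state();print(s["t"],s["eef_pos"],s["ee_rot"],s["q"])
snap("wrist","w1.png")
for q,z in(("case",0),("latch_mid",.034),("bolt_mid",.056),("lid_hinge",.045)):
    for f in(mark_of,find_in):
        for d in f("wrist",q)[:2]:
            p=onz("wrist",d["location"],z);print(q,f,round(d["conf"],2),np.array(d["location"]),p[:2],w2c(p))
E
```

```text
t: 1.95
eef_pos: [0.4247, 0.3012, 0.2458]
ee_rot: [-3.141, 0.0, -0.923]
force: [1.0, -0.6, 0.1]
width: 0.0875
gripper_force: 0.0
t: 2.95
eef_pos: [0.4242, 0.0013, 0.2459]
ee_rot: [-3.141, 0.0, -1.377]
force: [0.4, -0.3, 0.2]
width: 0.0873
gripper_force: 0.0
t: 3.65
eef_pos: [0.4241, -0.18, 0.2455]
ee_rot: [3.141, -0.0, -1.652]
force: [0.2, 0.4, -0.4]
width: 0.0375
gripper_force: 0.0
3.65 [ 0.4241 -0.18    0.2455] [ 3.1413 -0.0004 -1.6519] [ 0.0285 -0.0021 -0.4384  0.0005 -1.1348 -0.1098]
case <function make.<locals>.keyed.<locals>.call at 0x7fd841095580> 0.86 [192.  141.4] [ 0.5624 -0.2179] [0.0035 0.0042 0.    ]
case <function make.<locals>.keyed.<locals>.call at 0x7fd841095440> 0.75 [161.7 119.6] [ 0.591  -0.2428] [ 0.0342 -0.0183  0.    ]
case <function make.<locals>.keyed.<locals>.call at 0x7fd841095440> 0.37 [392.4  44.2] [ 0.3413 -0.2988] [-0.21  -0.095  0.   ]
latch_mid <function make.<locals>.keyed.<locals>.call at 0x7fd841095580> 0.9 [290.5 147.5] [ 0.4523 -0.206 ] [-0.1072  0.0067  0.034 ]
latch_mid <function make.<locals>.keyed.<locals>.call at 0x7fd841095440> 0.96 [159.1 122.4] [ 0.5792 -0.2401] [ 0.0221 -0.0166  0.034 ]
bolt_mid <function make.<locals>.keyed.<locals>.call at 0x7fd841095440> 0.82 [159.3 124.3] [ 0.5693 -0.2388] [ 0.0122 -0.0161  0.056 ]
lid_hinge <function make.<locals>.keyed.<locals>.call at 0x7fd841095440> 0.58 [159.9 119.8] [ 0.573  -0.2427] [ 0.0162 -0.0197  0.045 ]
```

View pics/w1.png

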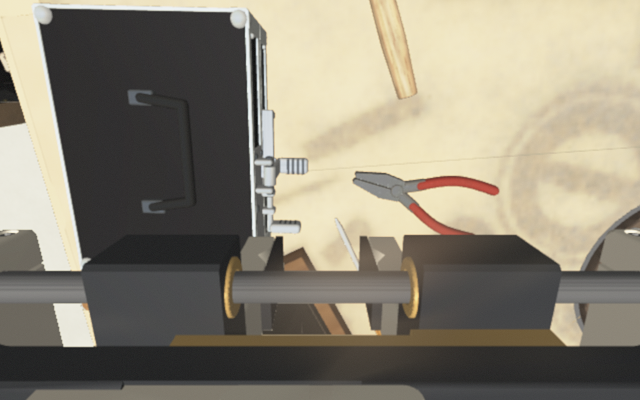

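The wrist view shows the thumb piece at (278–307, 158–174), the bolt knob at (272–300, 222–232), and the lid's front edge running from (247,10) to about (258,233).

Run:
```python
from h import *
np.set_printoptions(precision=4,suppress=True)
for n,uv,z in(("lidcornFR",(249,10),.094),("lidcornRR",(36,9),.094),("thumb tip",(307,166),.036),("thumb mid",(292,166),.039),("thumb lo",(295,158),.039),("thumb hi",(295,174),.039),("knob mid",(286,227),.065),("knob lo",(288,222),.065),("knob hi",(288,232),.065)):
    p=onz("wrist",uv,z);print(n,p,w2c(p))
print(c2w((-.112,.05,.07)),ray("wrist",(320,200))[0])
```

```text
lidcornFR [ 0.4675 -0.3182  0.094 ] [-0.0826 -0.1038  0.094 ]
lidcornRR [ 0.6271 -0.331   0.094 ] [ 0.0775 -0.1032  0.094 ]
thumb tip [ 0.4375 -0.1861  0.036 ] [-0.1235  0.0253  0.036 ]
thumb mid [ 0.4524 -0.1878  0.039 ] [-0.1086  0.0249  0.039 ]
thumb lo [ 0.4486 -0.1956  0.039 ] [-0.1117  0.0168  0.039 ]
thumb hi [ 0.4501 -0.1794  0.039 ] [-0.1115  0.0331  0.039 ]
knob mid [ 0.4615 -0.1328  0.065 ] [-0.1041  0.0804  0.065 ]
knob lo [ 0.459  -0.1378  0.065 ] [-0.1061  0.0753  0.065 ]
knob hi [ 0.4601 -0.1275  0.065 ] [-0.1059  0.0856  0.065 ]
[ 0.4511 -0.1625  0.07  ] [ 0.418  -0.2493  0.3836]
```

```bash
python3 -m handwheel '[{"delta_pos":[0.5,0.35,-0.3],"dr":[0,0,0]},{"delta_pos":[0.47,0.33,-0.7],"dr":[0,0,0]},{"delta_pos":[0,0,-0.9],"dr":[0,0,0]},{"delta_pos":[0,0,-0.9],"dr":[0,0,0]},{"delta_pos":[0,0,-0.9],"dr":[0,0,0]},{"delta_pos":[0,0,-0.5],"dr":[0,0,0]},{"delta_pos":[0,0,0],"dr":[0,0,0]}]' 1 10
python3 - <<'E'
from h import *
np.set_printoptions(precision=4,suppress=True)
s=get_state();print(s["eef_pos"],w2c(s["eef_pos"]))
snap("wrist","w2.png");snap("side","s2.png")
a=cv2.imread('pics/w2.png');b=cv2.imread('pics/s2.png')[130:270,260:420]
cv2.imwrite('pics/c2.png',cv2.hconcat([cv2.resize(a,(480,300)),cv2.resize(b,(320,300))]))
E
```

```text
t: 4.8
eef_pos: [0.4524, -0.1565, 0.1171]
ee_rot: [3.137, -0.0, -1.647]
force: [0.3, -0.1, 0.0]
width: 0.0006
gripper_force: 0.0
[ 0.4524 -0.1565  0.1171] [-0.1112  0.0561  0.1171]
```

View pics/c2.png

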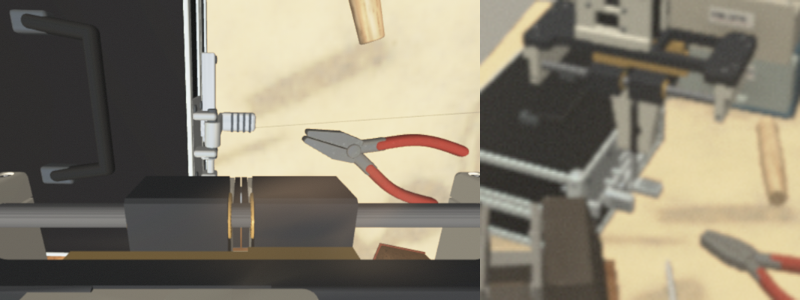

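The wrist and side views show the closed fingers standing between the latch (thumb at ~(317,163) full-size) and the knob, with room on both sides. I'll descend next and push the knob gently to the left.

```bash
python3 -m handwheel '[{"delta_pos":[0,0,-0.5],"dr":[0,0,0]},{"delta_pos":[0,0,-0.5],"dr":[0,0,0]},{"delta_pos":[0,0,-0.5],"dr":[0,0,0]},{"delta_pos":[0,0,0],"dr":[0,0,0]}]'; python3 -m handwheel '[{"delta_pos":[0.01,0.07,0],"dr":[0,0,0]},{"delta_pos":[0.01,0.07,0],"dr":[0,0,0]},{"delta_pos":[0,0.07,0],"dr":[0,0,0]},{"delta_pos":[0,0,0],"dr":[0,0,0]}]'
```

```text
t: 5.3
eef_pos: [0.4533, -0.157, 0.0742]
ee_rot: [3.141, -0.0, -1.648]
force: [0.2, 1.1, 0.4]
width: 0.0004
gripper_force: 0.0
t: 5.7
eef_pos: [0.4545, -0.1505, 0.0752]
ee_rot: [-3.14, 0.0, -1.647]
force: [1.1, -0.2, 0.7]
width: 0.0008
gripper_force: 0.0
```

```bash
python3 -m handwheel '[{"delta_pos":[0,0.05,0],"dr":[0,0,0]},{"delta_pos":[0,0.05,0],"dr":[0,0,0]},{"delta_pos":[0,0,0],"dr":[0,0,0]}]'
```

```text
t: 6.0
eef_pos: [0.4544, -0.1479, 0.0748]
ee_rot: [-3.141, -0.0, -1.647]
force: [-0.1, -2.0, 0.0]
width: 0.0007
gripper_force: 0.9
```

```bash
python3 -m handwheel '[{"delta_pos":[0,0.05,0],"dr":[0,0,0]},{"delta_pos":[0,0.05,0],"dr":[0,0,0]},{"delta_pos":[0,0.05,0],"dr":[0,0,0]},{"delta_pos":[0,0,0],"dr":[0,0,0]}]';  python3 -m handwheel '[{"delta_pos":[0,0.04,0],"dr":[0,0,0]},{"delta_pos":[0,0.04,0],"dr":[0,0,0]},{"delta_pos":[0,0,0],"dr":[0,0,0]}]'
```

```text
t: 6.4
eef_pos: [0.4541, -0.1432, 0.0746]
ee_rot: [-3.142, 0.0, -1.647]
force: [1.4, -2.2, 0.6]
width: 0.0003
gripper_force: 0.8
t: 6.7
eef_pos: [0.454, -0.1408, 0.0745]
ee_rot: [3.141, 0.0, -1.648]
force: [1.4, -1.8, 0.2]
width: 0.0008
gripper_force: 0.9
```

```bash
for i in 1 ; do python3 -m handwheel '[{"delta_pos":[0,0.04,0],"dr":[0,0,0]},{"delta_pos":[0,0,0],"dr":[0,0,0]}]' | grep -E "pos|force:"; done; python3 -m handwheel '[{"delta_pos":[0,0.03,0],"dr":[0,0,0]},{"delta_pos":[0,0,0],"dr":[0,0,0]}]' | grep -E "pos|force:"
```

```text
eef_pos: [0.454, -0.1396, 0.0745]
force: [1.6, -2.4, 0.2]
gripper_force: 1.0
eef_pos: [0.4541, -0.1388, 0.0745]
force: [0.8, -2.3, -0.5]
gripper_force: 1.0
```

```bash
python3 -m handwheel '[{"delta_pos":[0,0.03,0],"dr":[0,0,0]},{"delta_pos":[0,0,0],"dr":[0,0,0]}]' | grep -E "pos|force:"
```

```text
eef_pos: [0.4541, -0.1379, 0.0746]
force: [1.7, -1.4, 0.2]
gripper_force: 1.1
```

```bash
python3 -m handwheel '[{"delta_pos":[0,0.03,0],"dr":[0,0,0]},{"delta_pos":[0,0,0],"dr":[0,0,0]}]' | grep -E "pos|force:"
```

```text
eef_pos: [0.454, -0.137, 0.0746]
force: [1.6, -3.0, -0.1]
gripper_force: 1.1
```

```bash
python3 -m handwheel '[{"delta_pos":[0,0.02,0],"dr":[0,0,0]},{"delta_pos":[0,0,0],"dr":[0,0,0]}]' | grep -E "pos|force:"
```

```text
eef_pos: [0.4541, -0.1364, 0.0746]
force: [2.3, -2.9, -0.1]
gripper_force: 1.1
```

```bash
python3 -m handwheel '[{"delta_pos":[0,0.02,0],"dr":[0,0,0]},{"delta_pos":[0,0,0],"dr":[0,0,0]}]' | grep -E "pos|force:"
```

```text
eef_pos: [0.4541, -0.1359, 0.0746]
force: [2.2, -3.4, -0.2]
gripper_force: 1.7
```

```bash
python3 -m handwheel '[{"delta_pos":[0,0.02,0],"dr":[0,0,0]},{"delta_pos":[0,0,0],"dr":[0,0,0]}]' | grep -E "pos|force:"
```

```text
eef_pos: [0.4542, -0.1356, 0.0746]
force: [2.0, -6.6, -1.1]
gripper_force: 3.2
```

```bash
python3 -m handwheel '[{"delta_pos":[0,-0.12,0],"dr":[0,0,0]},{"delta_pos":[0,-0.14,0.1],"dr":[0,0,0]},{"delta_pos":[0,0,0.9],"dr":[0,0,0]},{"delta_pos":[0,0,0.9],"dr":[0,0,-8.2]},{"delta_pos":[0,0,0.5],"dr":[0,0,-8.2]},{"delta_pos":[-0.05,-0.3,0],"dr":[0,0,-8.2]},{"delta_pos":[-0.05,-0.3,0],"dr":[0,0,-8.2]},{"delta_pos":[-0.05,-0.3,0],"dr":[0,0,-8.2]},{"delta_pos":[-0.05,-0.3,0],"dr":[0,0,-8.2]},{"delta_pos":[0,-0.3,0],"dr":[0,0,-8.2]}]' && python3 -m handwheel '[{"delta_pos":[0,0,0],"dr":[0,0,-8.2]},{"delta_pos":[0,0,0],"dr":[0,0,-8.2]},{"delta_pos":[0,0,0],"dr":[0,0,-8.2]},{"delta_pos":[0,0,0],"dr":[0,0,-8.2]},{"delta_pos":[0,0,0],"dr":[-0.6,-7.5,0]},{"delta_pos":[0,0,0],"dr":[-0.6,-7.5,0]},{"delta_pos":[0,0,0],"dr":[0,0,0]}]' 0.18
python3 - <<'E'
from h import *
np.set_printoptions(precision=4,suppress=True)
s=get_state();print(s["eef_pos"],w2c(s["eef_pos"]),s["q"])
from scipy.spatial.transform import Rotation as Ro
print(Ro.from_euler('xyz',s["ee_rot"]).as_matrix())
snap("wrist","w3.png");snap("side","s3.png")
a=cv2.imread('pics/w3.png');b=cv2.imread('pics/s3.png')[130:290,200:420]
cv2.imwrite('pics/c3.png',cv2.hconcat([cv2.resize(a,(480,300)),cv2.resize(b,(320,300))]))
E
```

```text
t: 9.1
eef_pos: [0.4475, -0.1883, 0.1466]
ee_rot: [3.141, -0.0, -2.656]
force: [-0.3, -0.6, 0.4]
width: 0.0006
gripper_force: 0.0
t: 9.8
eef_pos: [0.4427, -0.1879, 0.1447]
ee_rot: [3.14, 0.263, 3.059]
force: [-1.2, 0.3, -0.5]
width: 0.0351
gripper_force: 0.0
[ 0.4427 -0.1879  0.1447] [-0.1182  0.024   0.1447] [ 0.0309 -0.0028 -0.7538  0.0524 -0.5593 -1.7244]
[[-0.9625  0.0817  0.2587]
 [ 0.0793  0.9967 -0.0198]
 [-0.2595  0.0014 -0.9657]]
```

View pics/c3.png

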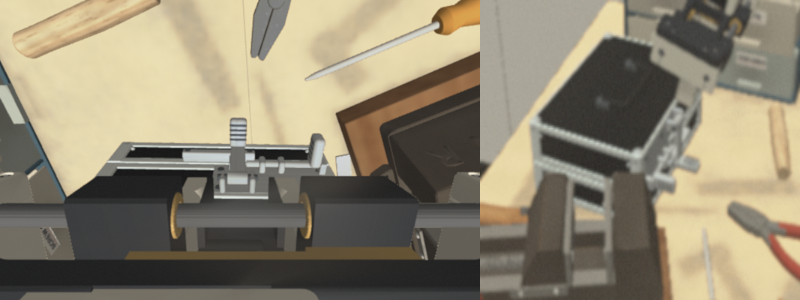

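The wrist view shows the thumb piece (crop (238,130), full-size ~(317,173)) nearly centred between the open jaws. The vise stands on its board to the right, with its block edge from crop (383,125).

Run:
```python
from h import *
np.set_printoptions(precision=4,suppress=True)
for n,uv,z in(("thumb tip",(317.5,160),.036),("thumb",(317.5,178),.039),("knobtop",(422,205),.065),("vise edge .09",(513,168),.09),("vise .05",(513,168),.05),("vise2 .09",(560,235),.09),("jawgap",(322,300),.1447)):
    p=onz("wrist",uv,z);print(n,p,w2c(p))
```

```text
thumb tip [ 0.4419 -0.1895  0.036 ] [-0.1189  0.0224  0.036 ]
thumb [ 0.4546 -0.1905  0.039 ] [-0.1061  0.0224  0.039 ]
knobtop [ 0.4668 -0.1216  0.065 ] [-0.0997  0.0921  0.065 ]
vise edge .09 [ 0.4305 -0.0811  0.09  ] [-0.1393  0.1295  0.09  ]
vise .05 [ 0.4518 -0.0582  0.05  ] [-0.1199  0.154   0.05  ]
vise2 .09 [ 0.4791 -0.0432  0.09  ] [-0.094   0.1713  0.09  ]
jawgap [ 0.4646 -0.1883  0.1447] [-0.0964  0.0255  0.1447]
```

```bash
python3 -m handwheel '[{"delta_pos":[0.2,-0.03,-0.5],"dr":[0,0,0]},{"delta_pos":[0,0,-0.6],"dr":[0,0,0]},{"delta_pos":[0,0,-0.6],"dr":[0,0,0]},{"delta_pos":[0,0,-0.6],"dr":[0,0,0]},{"delta_pos":[0,0,-0.4],"dr":[0,0,0]},{"delta_pos":[0,0,0],"dr":[0,0,0]}]' && python3 -m handwheel '[{"delta_pos":[0,0,-0.3],"dr":[0,0,0]},{"delta_pos":[0,0,-0.3],"dr":[0,0,0]},{"delta_pos":[0,0,0],"dr":[0,0,0]}]'
```

```text
t: 10.5
eef_pos: [0.4539, -0.1891, 0.064]
ee_rot: [-3.141, 0.259, 3.061]
force: [0.1, -0.4, -0.5]
width: 0.0355
gripper_force: 0.0
t: 10.8
eef_pos: [0.4544, -0.1891, 0.0473]
ee_rot: [-3.141, 0.261, 3.061]
force: [0.0, 0.0, 0.2]
width: 0.0359
gripper_force: 0.0
```

```bash
python3 -m handwheel '[{"delta_pos":[-0.13,0,-0.07],"dr":[0,0,0]},{"delta_pos":[0,0,0],"dr":[0,0,0]}]'; python3 -m handwheel '[{"delta_pos":[0,0,0],"dr":[0,0,0]},{"delta_pos":[0,0,0],"dr":[0,0,0]},{"delta_pos":[0,0,0],"dr":[0,0,0]},{"delta_pos":[0,0,0],"dr":[0,0,0]},{"delta_pos":[0,0,0],"dr":[0,0,0]}]' 1 8; python3 -m handwheel '[{"delta_pos":[0,0,0],"dr":[0,0,0]},{"delta_pos":[0,0,0],"dr":[0,0,0]}]' 1 18
```

```text
t: 11.0
eef_pos: [0.45, -0.189, 0.0458]
ee_rot: [3.141, 0.263, 3.061]
force: [0.1, 0.3, -0.3]
width: 0.0357
gripper_force: 0.0
t: 11.5
eef_pos: [0.4502, -0.1898, 0.0458]
ee_rot: [-3.141, 0.263, 3.06]
force: [1.3, -13.6, 0.7]
width: 0.0163
gripper_force: 8.0
t: 11.7
eef_pos: [0.4502, -0.1899, 0.0458]
ee_rot: [-3.141, 0.263, 3.06]
force: [1.2, -14.3, -0.2]
width: 0.016
gripper_force: 17.9
```

```bash
python3 -m handwheel '[{"delta_pos":[0,-0.03,0],"dr":[0,0,0]},{"delta_pos":[0,0,0],"dr":[0,0,0]}]'|grep -E "pos|force:"
python3 - <<'E'
from h import *
from scipy.spatial.transform import Rotation as Ro
# case estimate: thumb y centre at tool; keep C0, latch hinge case (-94,84), thumb contact at pads ; list arc displacements
hx,hz=-.094+.003,.084
p=w2c(get_state()["eef_pos"]);print(p)
r0=np.array([p[0]-hx,p[2]-hz])
def rot(r,a): # -z -> -x -> +z
    return np.array([r[0]*np.cos(a)+r[1]*np.sin(a), -r[0]*np.sin(a)+r[1]*np.cos(a)])
prev=r0
for k in range(1,18):
    n=rot(r0,.1*k);d=n-prev;prev=n
    w=Rm@np.array([d[0],0]);print(k/10,np.round(np.r_[w,d[1]]/.03,3))
E
```

```text
eef_pos: [0.4502, -0.1905, 0.0457]
force: [0.5, -7.2, 1.2]
gripper_force: 17.9
[-0.11056985  0.02201903  0.0457376 ]
0.1 [-0.124  0.01   0.071]
0.2 [-0.116  0.01   0.084]
0.3 [-0.107  0.009  0.095]
0.4 [-0.097  0.008  0.105]
0.5 [-0.086  0.007  0.114]
0.6 [-0.074  0.006  0.122]
0.7 [-0.062  0.005  0.129]
0.8 [-0.049  0.004  0.135]
0.9 [-0.035  0.003  0.139]
1.0 [-0.021  0.002  0.142]
1.1 [-0.007  0.001  0.143]
1.2 [ 0.007 -0.001  0.143]
1.3 [ 0.022 -0.002  0.142]
1.4 [ 0.036 -0.003  0.139]
1.5 [ 0.049 -0.004  0.134]
1.6 [ 0.062 -0.005  0.129]
1.7 [ 0.075 -0.006  0.122]
```

```bash
python3 -m handwheel '[{"delta_pos":[0,-0.03,0],"dr":[0,0,0]},{"delta_pos":[0,0,0],"dr":[0,0,0]}]'|grep -E "pos|force:"
python3 - <<'E'
from h import *
def rot(r,a): return np.array([r[0]*np.cos(a)+r[1]*np.sin(a), -r[0]*np.sin(a)+r[1]*np.cos(a)])
def tab(r0,da,n):
  prev=r0
  for k in range(1,n+1):
    m=rot(r0,da*k);d=m-prev;prev=m
    w=Rm@np.array([d[0],0]);print(round(k*da,2),np.round(np.r_[w,d[1]]/.03,2))
tab(np.array([-.0165,-.05]),.1,17)
E
python3 -m handwheel '[{"delta_pos":[-0.08,0.01,0.03],"dr":[0,0,0]},{"delta_pos":[0,0,0],"dr":[0,0,0]}]'|grep -E "pos|force:"
```

```text
eef_pos: [0.4502, -0.191, 0.0457]
force: [-1.5, -1.4, 2.7]
gripper_force: 17.9
0.1 [-0.16  0.01  0.06]
0.2 [-0.16  0.01  0.08]
0.3 [-0.15  0.01  0.09]
0.4 [-0.14  0.01  0.11]
0.5 [-0.13  0.01  0.12]
0.6 [-0.11  0.01  0.13]
0.7 [-0.1   0.01  0.14]
0.8 [-0.08  0.01  0.15]
0.9 [-0.07  0.01  0.16]
1.0 [-0.05  0.    0.17]
1.1 [-0.04  0.    0.17]
1.2 [-0.02  0.    0.17]
1.3 [-0.    0.    0.18]
1.4 [ 0.02 -0.    0.17]
1.5 [ 0.03 -0.    0.17]
1.6 [ 0.05 -0.    0.17]
1.7 [ 0.07 -0.01  0.16]
eef_pos: [0.448, -0.1905, 0.0466]
force: [1.4, -6.8, -1.6]
gripper_force: 18.0
```

```bash
python3 -m handwheel '[{"delta_pos":[-0.08,-0.01,0.03],"dr":[0,0,0]},{"delta_pos":[-0.08,0,0.04],"dr":[0,0,0]},{"delta_pos":[0,0,0],"dr":[0,0,0]}]'|grep -E "pos|force:"
```

```text
eef_pos: [0.4433, -0.1906, 0.0487]
force: [1.6, -1.7, -1.5]
gripper_force: 18.0
```

```bash
python3 -m handwheel '[{"delta_pos":[-0.16,0.01,0.08],"dr":[0,0,0]},{"delta_pos":[-0.15,0.01,0.1],"dr":[0,0,0]},{"delta_pos":[-0.14,0.01,0.11],"dr":[0,0,0]},{"delta_pos":[-0.13,0.01,0.12],"dr":[0,0,0]},{"delta_pos":[0,0,0],"dr":[0,0,0]}]'|grep -E "pos|force:"
```

```text
eef_pos: [0.4257, -0.1893, 0.0616]
force: [2.7, 2.9, 2.5]
gripper_force: 18.0
```

```bash
python3 -m handwheel '[{"delta_pos":[-0.11,0.01,0.13],"dr":[0,0,0]},{"delta_pos":[-0.1,0.01,0.14],"dr":[0,0,0]},{"delta_pos":[-0.08,0.01,0.15],"dr":[0,0,0]},{"delta_pos":[-0.07,0.01,0.16],"dr":[0,0,0]},{"delta_pos":[-0.05,0,0.17],"dr":[0,0,0]},{"delta_pos":[0,0,0],"dr":[0,0,0]}]'|grep -E "pos|force:"; python3 -m handwheel '[{"delta_pos":[-0.03,0,0.17],"dr":[0,0,0]},{"delta_pos":[-0.02,0,0.17],"dr":[0,0,0]},{"delta_pos":[0,0,0.17],"dr":[0,0,0]},{"delta_pos":[0,0,0],"dr":[0,0,0]}]'|grep -E "pos|force:"
```

```text
eef_pos: [0.4134, -0.1881, 0.0838]
force: [2.3, 4.1, 0.7]
gripper_force: 18.0
eef_pos: [0.4114, -0.188, 0.0987]
force: [1.9, 4.9, -0.0]
gripper_force: 18.0
```

```bash
python3 -m handwheel '[{"delta_pos":[0.02,0.01,0.17],"dr":[0,0,0]},{"delta_pos":[0.03,0,0.17],"dr":[0,0,0]},{"delta_pos":[0.05,0,0.17],"dr":[0,0,0]},{"delta_pos":[0.07,0,0.16],"dr":[0,0,0]},{"delta_pos":[0,0,0],"dr":[0,0,0]}]'|grep -E "pos|force:"
python3 - <<'E'
from h import *
p=w2c(get_state()["eef_pos"]);print(p)
def rot(r,a): return np.array([r[0]*np.cos(a)-r[1]*-np.sin(a), -r[0]*np.sin(a)+r[1]*np.cos(a)])
r0=np.array([-.225,.0623])
prev=r0
for k in range(1,25):
    a=k*.07;m=np.array([r0[0]*np.cos(a)+r0[1]*np.sin(a),-r0[0]*np.sin(a)+r0[1]*np.cos(a)]);d=m-prev;prev=m
    w=Rm@np.array([d[0],0]);print(round(a,2),np.round(np.r_[w,d[1]]/.03,2))
E
```

```text
eef_pos: [0.4156, -0.1881, 0.1185]
force: [-4.6, 2.5, 0.4]
gripper_force: 18.0
[-0.14516722  0.02152157  0.11846611]
0.07 [ 0.16 -0.01  0.52]
0.14 [ 0.2  -0.02  0.51]
0.21 [ 0.23 -0.02  0.49]
0.28 [ 0.27 -0.02  0.47]
0.35 [ 0.3  -0.03  0.45]
0.42 [ 0.33 -0.03  0.43]
0.49 [ 0.36 -0.03  0.41]
0.56 [ 0.39 -0.03  0.38]
0.63 [ 0.41 -0.03  0.35]
0.7 [ 0.44 -0.04  0.32]
0.77 [ 0.46 -0.04  0.29]
0.84 [ 0.48 -0.04  0.26]
0.91 [ 0.49 -0.04  0.22]
0.98 [ 0.51 -0.04  0.19]
1.05 [ 0.52 -0.04  0.15]
1.12 [ 0.53 -0.04  0.12]
1.19 [ 0.54 -0.04  0.08]
1.26 [ 0.54 -0.05  0.04]
1.33 [ 0.54 -0.05  0.  ]
1.4 [ 0.54 -0.05 -0.04]
1.47 [ 0.54 -0.05 -0.07]
1.54 [ 0.53 -0.04 -0.11]
1.61 [ 0.52 -0.04 -0.15]
1.68 [ 0.51 -0.04 -0.18]
```

```bash
python3 -m handwheel '[{"delta_pos":[0.05,0,0.2],"dr":[0,0,0]},{"delta_pos":[0.06,-0.01,0.2],"dr":[0,0,0]},{"delta_pos":[0.1,-0.01,0.3],"dr":[0,0,0]},{"delta_pos":[0.1,-0.01,0.3],"dr":[0,0,0]},{"delta_pos":[0,0,0],"dr":[0,0,0]}]' 1 25|grep -E "pos|force:"
```

```text
eef_pos: [0.4268, -0.1891, 0.1502]
force: [-6.1, 1.7, 3.9]
gripper_force: 25.0
```

Run:
```python
from h import *
snap("side","s4.png");snap("wrist","w4.png")
a=cv2.imread('pics/w4.png');b=cv2.imread('pics/s4.png')[110:270,230:450]
cv2.imwrite('pics/c4.png',cv2.hconcat([cv2.resize(a,(400,250)),cv2.resize(b,(344,250),interpolation=cv2.INTER_CUBIC)]))
```

```text
(no output)
```

View pics/c4.png

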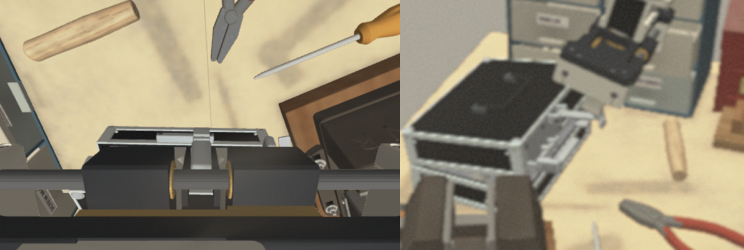

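The side view shows a gap under the lid's front, so the lid is rising with the latch still held. I'll carry on along the arc.

```bash
python3 -m handwheel '[{"delta_pos":[0.1,-0.01,0.25],"dr":[0,0,0]},{"delta_pos":[0.12,-0.01,0.25],"dr":[0,0,0]},{"delta_pos":[0.13,-0.01,0.24],"dr":[0,0,0]},{"delta_pos":[0.14,-0.01,0.24],"dr":[0,0,0]},{"delta_pos":[0.15,-0.01,0.23],"dr":[0,0,0]},{"delta_pos":[0.15,-0.02,0.23],"dr":[0,0,0]},{"delta_pos":[0.16,-0.02,0.22],"dr":[0,0,0]},{"delta_pos":[0.17,-0.01,0.21],"dr":[0,0,0]},{"delta_pos":[0,0,0],"dr":[0,0,0]}]'|grep -E "pos|force:"
```

```text
eef_pos: [0.461, -0.1922, 0.2061]
force: [-5.5, -0.2, 4.4]
gripper_force: 25.0
```

```bash
python3 -m handwheel '[{"delta_pos":[0.36,-0.03,0.41],"dr":[0,0,0]},{"delta_pos":[0.39,-0.03,0.38],"dr":[0,0,0]},{"delta_pos":[0.41,-0.03,0.35],"dr":[0,0,0]},{"delta_pos":[0.44,-0.04,0.32],"dr":[0,0,0]},{"delta_pos":[0.46,-0.04,0.29],"dr":[0,0,0]},{"delta_pos":[0,0,0],"dr":[0,0,0]}]'|grep -E "pos|force:"; python3 -m handwheel '[{"delta_pos":[0.48,-0.04,0.26],"dr":[0,0,0]},{"delta_pos":[0.49,-0.04,0.22],"dr":[0,0,0]},{"delta_pos":[0.51,-0.04,0.19],"dr":[0,0,0]},{"delta_pos":[0,0,0],"dr":[0,0,0]}]'|grep -E "pos|force:"
```

```text
eef_pos: [0.5241, -0.198, 0.2593]
force: [-2.7, -3.9, 5.5]
gripper_force: 25.0
eef_pos: [0.5681, -0.2021, 0.2794]
force: [-1.7, -7.1, 4.6]
gripper_force: 25.0
```

```bash
python3 -m handwheel '[{"delta_pos":[0.52,-0.05,0.15],"dr":[0,0,0]},{"delta_pos":[0.53,-0.05,0.12],"dr":[0,0,0]},{"delta_pos":[0.54,-0.05,0.08],"dr":[0,0,0]},{"delta_pos":[0.54,-0.05,0.04],"dr":[0,0,0]},{"delta_pos":[0,0,0],"dr":[0,0,0]}]'|grep -E "pos|force:"; python3 -m handwheel '[{"delta_pos":[0.54,-0.05,0],"dr":[0,0,0]},{"delta_pos":[0.54,-0.05,-0.04],"dr":[0,0,0]},{"delta_pos":[0.54,-0.05,-0.07],"dr":[0,0,0]},{"delta_pos":[0.53,-0.05,-0.11],"dr":[0,0,0]},{"delta_pos":[0,0,0],"dr":[0,0,0]}]'|grep -E "pos|force:"
python3 - <<'E'
from h import *
snap("side","s5.png");snap("wrist","w5.png")
a=cv2.imread('pics/w5.png');b=cv2.imread('pics/s5.png')[50:270,180:450]
cv2.imwrite('pics/c5.png',cv2.hconcat([cv2.resize(a,(400,250)),cv2.resize(b,(307,250),interpolation=cv2.INTER_CUBIC)]))
E
```

```text
eef_pos: [0.6329, -0.2086, 0.2917]
force: [0.6, -8.3, 3.1]
gripper_force: 25.0
eef_pos: [0.6982, -0.215, 0.2856]
force: [2.8, -8.4, 4.5]
gripper_force: 25.0
```

View pics/c5.png

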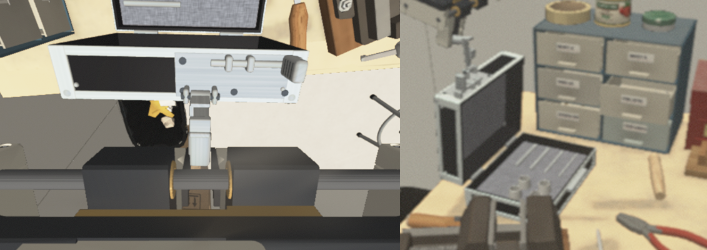

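The lid stands upright with the latch between the jaws. I'll release and withdraw straight up along the tool axis.

```bash
python3 -m handwheel '[{"delta_pos":[0,-0.03,0],"dr":[0,0,0]},{"delta_pos":[0,0,0],"dr":[0,0,0]},{"delta_pos":[0,0,0],"dr":[0,0,0]},{"delta_pos":[0,0,0],"dr":[0,0,0]},{"delta_pos":[0,0,0],"dr":[0,0,0]}]' 0.1 && python3 -m handwheel '[{"delta_pos":[-0.08,0,0.3],"dr":[0,0,0]},{"delta_pos":[-0.08,0,0.3],"dr":[0,0,0]},{"delta_pos":[-0.13,0,0.5],"dr":[0,0,0]},{"delta_pos":[-0.13,0,0.5],"dr":[0,0,0]},{"delta_pos":[-0.2,0,0.7],"dr":[0,0,0]},{"delta_pos":[-0.2,0,0.7],"dr":[0,0,0]},{"delta_pos":[0,0,0],"dr":[0,0,0]},{"delta_pos":[0,0,0],"dr":[0,0,0]}]'
python3 - <<'E'
from h import *
snap("side","s6.png");snap("wrist","w6.png")
a=cv2.imread('pics/w6.png');b=cv2.imread('pics/s6.png')[50:270,180:450]
cv2.imwrite('pics/c6.png',cv2.hconcat([cv2.resize(a,(400,250)),cv2.resize(b,(307,250),interpolation=cv2.INTER_CUBIC)]))
E
```

```text
t: 18.7
eef_pos: [0.6945, -0.2132, 0.2824]
ee_rot: [3.141, 0.263, 3.062]
force: [0.9, -0.1, 0.1]
width: 0.0393
gripper_force: 0.0
t: 19.5
eef_pos: [0.6697, -0.2136, 0.3745]
ee_rot: [3.141, 0.265, 3.061]
force: [0.3, 0.1, -0.5]
width: 0.0393
gripper_force: 0.0
```

View pics/c6.png

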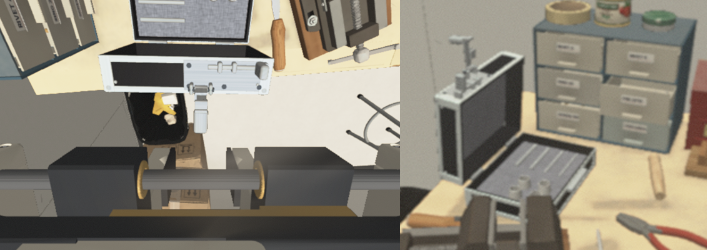

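The lid stands upright on its own, the gripper is clear, and the chisel and wooden handle haven't moved, so I'm handing the job in.

```bash
python3 -c "from station import *;print(job_done())"
```

```text
the job is handed in; nothing more can be done
None
```

The case is open: bolt drawn to its stop with a peak push of about 7 N, latch swung up, lid standing upright on its own and the gripper clear; the chisel and wooden handle were not touched, and the job was handed in at about 20 s (no verdict came back).

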